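Index the rotary work table to the red station

ROBOT

A 6-joint arm with a two-finger parallel gripper is mounted at the origin on a cart in front of the work surface, level with it; the furniture and walls round the work are solid. World frame = base frame: x ahead of the robot, y to its left, z up, the work surface at z = 0. Lengths are in m, angles in rad, forces in N, time in s.
With the tool pointing down it reaches from about 0.35 to 0.725 m from the base axis. Payload 6 kg.
Tool frame: the origin (TCP) lies midway between the tips of the shut fingers; the grasp point (between the pads) lies behind it (arm.grip_point_offset is the z of the grasp point in the tool frame, in m); z points along the fingers, y is the line along which they close (so a half turn about z gives the same grasp; the last joint's range is limited). The gripper opens to 85 mm and grips with 20 to 120 N. Pads are 22 mm wide; open, the fingers measure 114 mm over their backs; the gripper's body (76 mm by 85 mm) begins 54 mm behind the grasp point. The pads swing forward as they close: fully open they stand 13 mm farther back than shut.
Start: joints at [-0.807, 0.04, 0.085, 0, -1.615, -0.334], TCP at [0.25, -0.545, 0.231] pointing down, gripper open.
Joint ranges: [-2.56, 2.56], [-1.29, 2.01], [-1.08, 1.49], [-3.29, 1.98], [-2.81, -0.18], [-2.99, 2.99]. Speed limits (rad/s): [2.57, 2.57, 3.01, 3.14, 3.14, 3.14].

INTERFACE

Orientations are given as a unit quaternion [w, x, y, z].
In Python, from rig import arm gives the robot as it stands. The module is installed in compiled form; this text tells all that it offers.
- The arm moves only by the tool play_rows, never from a script. Its argument "commands" is a list that holds one entry, the list of rows, each a list of 7 numbers: the shift along the tool's x, y, z in cm, then the turn, a rotation vector about the tool's x, y, z in degrees, then the gripper command: -1 is fully open, 1 is shut, values between are in proportion. A call has 1 to 20 rows; each row shifts and turns the commanded pose from where the row before left it, along the tool's axes as they then stand; what a row does not reach is not made up. A row lasts 1/10 s, in which the tool goes at most 50 mm and 8.59 degrees, less where a joint would pass 70% of its speed; a pose out of reach is approached as far as the arm can. A call is refused whole if a number of a shift passes 5 or a number of a turn 8.59, either way. A call with a gripper value outside its range is refused whole. The fingers move at their own pace and stop on an object; "grip_force" is the grip in N (left out, the last holds). Time passes only in rows, so rows that do not move let the fingers close. It gives the time, the measured TCP pose, the force, the opening and the grip force at its end, in the units of the state.
- arm.state(): the state, without advancing time (a new reading comes with each control period).
- arm.snapshot(name): name is "side" or "top" or "wrist"; returns the picture (384x512x3 uint8, blue, green, red); there is no depth.
- arm.camera_params(name): a dict with "fovy" (degrees; the focal length in pixels is half the picture's height over the tangent of half this angle, whatever the lens; pixels are square), "cx", "cy" (the principal point, pixels), "k1" (the pictures are not rectified: a ray, as slopes to the right and down, at radius r is drawn at 1 + k1 r^2 times it, then the intrinsics apply), "view" (4x4, takes a point from world to camera coordinates). Camera axes: x right, y up, looking along -z (the intrinsics and any distortion apply to the point x, -y, -z); pixel columns grow to the right and rows downward; lengths in m; the calibration is good to about 2 mm. A picture is of the moment at which its call begins: read the wrist's pose just before it. camera_params takes no time and is no camera call; for the wrist camera it gives the pose at the moment of the call.
- arm.hand_in(): hands the job in; it is judged then, once.
The state is a dict: "t": time; "joint_positions": joint angles; "qvel": joint speeds; "tau": joint torques, N m; "tcp_pos": TCP position; "orientation": TCP orientation; "wrist_force": force on the tool from outside, world axes, zero at the start; "torque": the same for the moment, N m; "gripper_width": finger opening in m; "grip_force": force on a finger pad.
Only numpy, scipy, OpenCV 4.12 (cv2) and the standard library are available. Lean on these libraries where they do the work, as an engineer would, in place of code of your own. Each camera call takes 0.05 s, during which the arm holds its last target. There are 200 camera calls.

TASK

Index the rotary work table to the station with the red tag: pull the red sprung plunger knob up out of its hole, swing the table round by it, and let the pin spring fully home in the hole near the red tag. The tag shows only roughly where the hole is, so drag the pin lightly over the plate until it drops in; never force the pin against the plate, do not let it drop into the hole by the blue tag, and leave the other things on the bench where they are.

Things in the scene. Friction and masses are not known exactly. Their poses are not given: they have to be found in the camera images.
- rotary_base: Round green base plate fixed to the bench, 300 mm across, 20 mm thick. Origin: on the table's vertical turning axis, at the underside (bench level). Its own -x axis points from the axis to the home hole in which the pin starts.
- index_plate: Bright metal index plate on the base, 254 mm across, top 24 mm above the bench; origin and axes as the base. On it lie two adjustable steel arcs, top 25.5 mm above the bench, beginning 0.14 to 0.46 rad from home on either side and reaching past 0.94 rad, each with one brass-rimmed hole near its tag. All holes are 11 mm wide, on the pin's circle of radius 110 mm about the axis.
- knob (a point): Centre of the red plunger knob: upright cylinder 24 mm in diameter, 32 mm tall, 110 mm from the turning axis, 80 mm above the bench while the pin is home. Below it a 23 mm wide steel collar stands on the turntable's ear (ear top 50 mm above the bench). A spring pushes the knob down with about 5.5 N at home and 9 N fully up.
- plunger (a joint): Lift of knob and pin in m: 0 = pin fully home in a hole, 0.015 = stop. From 0.0115 the pin is clear of every plate; about 0.010 to 0.0115 means that the tip rests on a plate.
- turntable (a joint): Angle of the turntable in rad, counter-clockwise from above; about 0 at the home hole, range -1.02 to 1.02. Dark steel disc 168 mm across with an oblong wooden work block strapped on it (up to 101 mm above the bench, within 70 mm of the axis). Turns with friction of about 0.25 N m and stays where it is left.
- red_tag: Red round plug 16 mm across, 9 mm tall, on the base's rim 138 mm from the turning axis, 0.75 rad to one side of home; origin at its underside. Its hole lies on the pin's circle, 6 to 18 mm to one side or the other (along that circle) of the line from the axis to the tag.
- blue_tag: Blue plug like the red one, 0.75 rad to the other side of home; marks the station that is not wanted.
- hammer: Loose hammer with a wooden handle, bystander on the right of the bench, 292 mm long.
- oil_can: Loose green oil can with a long spout, bystander on the right, 187 mm tall.
- spanner_old: Loose rusty spanner, bystander on the right, 255 mm long.
- spark_plug: Loose spark plug, bystander at the front left, 63 mm long.
- brush_paint: Loose paint brush with a red handle, bystander at the front right, 210 mm long.
- pin_tip (a point): Tip of the 8 mm round-ended steel index pin under the knob, 66 mm below the knob's centre; 14 mm above the bench while home.

How it is judged:
By the outcome, as a careful person would: the job done as asked, in the order asked, and still so for the second after the job is handed in, with the robot touching nothing.
It also fails if it takes over 42 s, if anything falls off the work surface, if the arm or the gripper's body presses on something with over 40 N, if the wrist force passes 120 N, or if a joint passes its speed limit or range.

## Working session

There is one attempt and no reset: what is moved stays moved. The work goes in short steps, Python scripts to look and compute and a tool call to move; the robot and the scene stay as the last step left them, time stands still between calls to the robot, and variables do not carry over. Pictures are saved under pics/ and viewed, at most 10 in all, crops included, and the job is handed in when it is done.

Besides the shell and the picture viewer there is one more tool, called after "Emit:" as name(argument=value, ...), one argument or row to a line, values as JSON. play_rows: Moves the arm, as the interface text tells. Its arguments: {"type":"object","properties":{"commands":{"type":"array","items":{"type":"array","items":{"type":"array","items":{"type":"number"}}}},"grip_force":{"type":"number"}},"required":["commands"]}

```bash
mkdir -p pics
cat > h.py <<'E'
import numpy as np, cv2
from rig import arm
def px(cam,P):
    P=np.atleast_2d(P);V=np.array(cam['view']);c=(V[:3,:3]@P.T).T+V[:3,3]
    s=np.c_[c[:,0]/-c[:,2],-c[:,1]/-c[:,2]];f=192/np.tan(np.radians(cam['fovy']/2))
    s=s*(1+cam['k1']*(s**2).sum(1,keepdims=True));return s*f+[cam['cx'],cam['cy']]
def ray(cam,uv):
    f=192/np.tan(np.radians(cam['fovy']/2));d=(np.array(uv,float)-[cam['cx'],cam['cy']])/f;s=d.copy()
    for _ in range(20): s=d/(1+cam['k1']*(s@s))
    V=np.array(cam['view']);R=V[:3,:3];return -R.T@V[:3,3],R.T@np.array([s[0],-s[1],-1])
def onz(cam,uv,z):
    o,d=ray(cam,uv);return o+d*(z-o[2])/d[2]
def blobs(im,col,amin=15):
    h=cv2.cvtColor(im,cv2.COLOR_BGR2HSV);H,S,V=h[...,0],h[...,1],h[...,2]
    m={'red':((H<8)|(H>172))&(S>140)&(V>60),'blue':(H>100)&(H<130)&(S>130)&(V>50),'green':(H>40)&(H<90)&(S>70)}[col]
    n,l,st,c=cv2.connectedComponentsWithStats(m.astype(np.uint8))
    return [(st[i].tolist(),c[i].round(1).tolist()) for i in range(1,n) if st[i][4]>=amin]
E
python3 - <<'E'
from h import *
ims=[]
for n in('top','side'):
    im=arm.snapshot(n);c=arm.camera_params(n);cv2.imwrite(f'pics/{n}0.png',im)
    V=np.array(c['view']);print(n,(-V[:3,:3].T@V[:3,3]).round(3))
    for col in('red','blue','green'):
        for s,ce in blobs(im,col,25): print(col,s,ce,onz(c,ce,.07 if col=='red' else .02).round(3))
print(arm.state(),arm.grip_point_offset)
E
```

```text
top [0.244 0.024 1.187]
red [245, 41, 22, 21, 357] [255.0, 50.6] [0.875 0.027 0.07 ]
red [113, 73, 24, 19, 247] [125.3, 82.4] [0.763 0.397 0.07 ]
red [234, 175, 9, 10, 67] [238.1, 179.4] [0.488 0.061 0.07 ]
red [120, 218, 14, 30, 245] [127.1, 233.8] [0.33  0.352 0.07 ]
red [322, 252, 14, 36, 214] [329.1, 267.0] [ 0.261 -0.186  0.07 ]
blue [472, 184, 15, 13, 112] [478.0, 188.7] [ 0.494 -0.615  0.02 ]
green [246, 75, 33, 10, 231] [262.6, 79.0] [0.811 0.001 0.02 ]
green [182, 101, 101, 98, 1669] [232.3, 153.7] [0.575 0.083 0.02 ]
green [369, 140, 27, 24, 357] [381.1, 152.0] [ 0.594 -0.347  0.02 ]
side [0.262 0.868 0.537]
red [28, 0, 10, 4, 34] [32.6, 1.6] [-7.83   9.102  0.07 ]
red [314, 40, 7, 6, 32] [316.7, 42.0] [ 0.747 -5.197  0.07 ]
red [290, 42, 7, 6, 28] [293.7, 45.0] [ 1.027 -4.565  0.07 ]
red [63, 49, 6, 9, 43] [65.2, 53.5] [ 4.108 -3.441  0.07 ]
red [235, 64, 19, 22, 312] [243.3, 73.9] [ 1.055 -1.933  0.07 ]
red [68, 90, 4, 11, 27] [69.4, 94.6] [ 2.002 -1.038  0.07 ]
red [119, 173, 22, 11, 183] [129.6, 178.1] [0.883 0.016 0.07 ]
red [321, 183, 29, 6, 145] [335.1, 185.9] [ 0.25
[... 1175 characters left out ...]
'joint_positions': array([-8.07322558e-01,  4.07492265e-02,  8.39191484e-02, -3.93516473e-04,
       -1.61548803e+00, -3.33670100e-01]), 'qvel': array([ 0.00060279, -0.00262192,  0.00209967,  0.00260226, -0.00175347,
        0.00110115]), 'tau': array([-5.75168946e-03, -3.69345260e+01,  3.48279870e+01,  6.95188299e+00,
       -4.60638621e-03,  5.11005958e-07]), 'tcp_pos': array([ 0.24994314, -0.54514465,  0.23038771]), 'orientation': array([-2.29054954e-04, -2.13259898e-01,  9.76995188e-01,  7.51749319e-04]), 'wrist_force': array([-0.21018685,  0.16260345,  0.18970528]), 'torque': array([-0.02236215,  0.02989163, -0.06299574]), 'grip_force': 0.0, 'gripper_width': 0.08519300692350125} -0.0187
```

```bash
python3 -c "
import cv2,numpy as np
a=cv2.imread('pics/top0.png');b=cv2.imread('pics/side0.png')
cv2.imwrite('pics/both.png',cv2.resize(np.vstack([a,b]),None,fx=.78,fy=.78))"
```

```text
(no output)
```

View pics/top0.png

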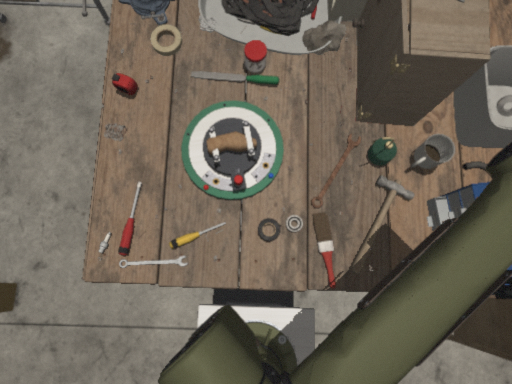

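View pics/side0.png

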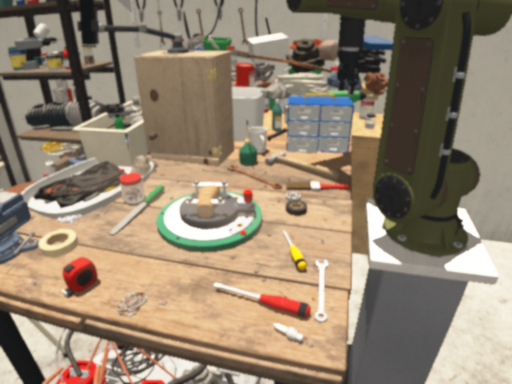

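The top view shows the base ring centred near (232,150) and the knob at (238,179). The red tag is near (207,187), and the blue tag is near (271,176).

Run:
```python
from h import *
im=cv2.imread('pics/top0.png');c=arm.camera_params('top')
h=cv2.cvtColor(im,cv2.COLOR_BGR2HSV);m=((h[...,0]>40)&(h[...,0]<90)&(h[...,1]>70)).astype(np.uint8)
m[:, :175]=0;m[:,290:]=0;m[:95]=0;m[205:]=0
hull=cv2.convexHull(cv2.findNonZero(m))[:,0]
P=np.array([onz(c,p,.02)[:2] for p in hull])
A=np.c_[2*P,np.ones(len(P))];x=np.linalg.lstsq(A,(P**2).sum(1),rcond=None)[0]
print('base',x[:2],np.sqrt(x[2]+x[0]**2+x[1]**2))
B=x[:2]
print([b for b in blobs(im,'red',6) if 175<b[1][0]<290 and 95<b[1][1]<205],[b for b in blobs(im,'blue',6)if 175<b[1][0]<290])
for n,col,z in(('red',(0,0),.029),):
  for b in blobs(im,'red',6):
    if 175<b[1][0]<290 and 95<b[1][1]<205:
      for z in(.029,.094):
        p=onz(c,b[1],z)[:2]-B;print(b[1],z,np.hypot(*p),np.arctan2(p[1],p[0]))
for b in blobs(im,'blue',6):
    if 175<b[1][0]<290:
        p=onz(c,b[1],.029)[:2]-B;print('blue',b[1],np.hypot(*p),np.arctan2(p[1],p[0]))
cv2.imwrite('pics/crop1.png',cv2.resize(im[95:205,175:290],None,fx=5,fy=5,interpolation=2))
```

```text
base [0.58995686 0.084591  ] 0.14721812004310797
[([234, 175, 9, 10, 67], [238.1, 179.4]), ([204, 185, 4, 5, 17], [205.6, 186.9])] [([269, 173, 4, 5, 17], [270.4, 175.1])]
[238.1, 179.4] 0.029 0.09556891826979304 -2.9122381779496296
[238.1, 179.4] 0.094 0.10986109289338984 -2.92225328330428
[205.6, 186.9] 0.029 0.1368556642839479 2.6086279638528174
[205.6, 186.9] 0.094 0.1447123140034852 2.6970139254570173
blue [270.4, 175.1] 0.13725204178761272 -2.170597411685357
```

View pics/crop1.png

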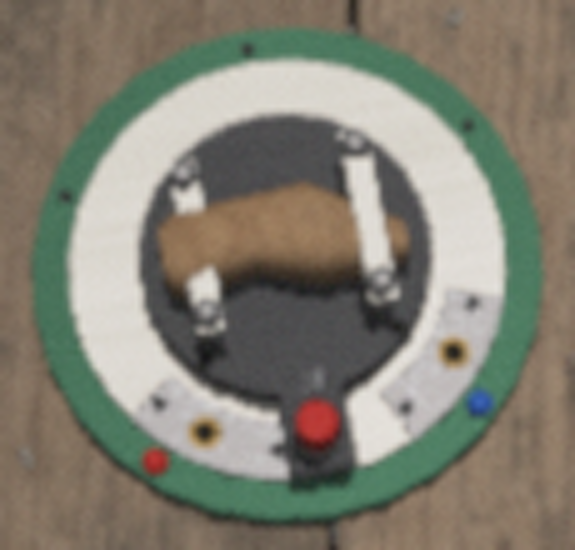

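Run:
```python
from h import *
im=cv2.imread('pics/top0.png');c=arm.camera_params('top')
K=onz(c,(238.1,179.4),.094)[:2];K2=onz(c,(238.1,179.4),.096)[:2];print('knob',K,K2)
for n,u in(('red',(175+204/5-.4,95+431/5-.4)),('blue',(175+453/5-.4,95+352/5-.4))):
    for B in (np.array([.58996,.0846]),K+.11*np.array([np.cos(.2194),np.sin(.2194)])):
        p=onz(c,u,.0255)[:2]-B;print(n,B,np.hypot(*p),np.arctan2(p[1],p[0])%(2*np.pi)-3.3606)
from scipy.spatial.transform import Rotation as R
s=arm.state();q=s['orientation'];r=R.from_quat(np.r_[q[1:],q[0]])
d=np.r_[K,.20]-s['tcp_pos'];print(r.inv().apply(d)*100,r.as_matrix().round(3))
```

```text
knob [0.48272789 0.06068689] [0.48229211 0.06061992]
red [0.58996 0.0846 ] 0.10749184934477292 -0.6300217703497046
red [0.59009099 0.08462773] 0.10760087857086721 -0.62929908834582
blue [0.58996 0.0846 ] 0.10872571999446304 0.9008123749737464
blue [0.59009099 0.08462773] 0.108807825331558 0.899839950067685
[-46.40695067  45.36739365   3.1039566 ] [[-0.909 -0.417 -0.001]
 [-0.417  0.909  0.001]
 [ 0.     0.002 -1.   ]]
```

Emit:
play_rows(
  commands=[
    [[-2.9, 2.84, 0.2, 0, 0, 0, -1], [-2.9, 2.84, 0.2, 0, 0, 0, -1], [-2.9, 2.84, 0.2, 0, 0, 0, -1], [-2.9, 2.84, 0.2, 0, 0, 0, -1], [-2.9, 2.84, 0.2, 0, 0, 0, -1], [-2.9, 2.84, 0.2, 0, 0, 0, -1], [-2.9, 2.84, 0.2, 0, 0, 0, -1], [-2.9, 2.84, 0.2, 0, 0, 0, -1], [-2.9, 2.84, 0.2, 0, 0, 0, -1], [-2.9, 2.84, 0.2, 0, 0, 0, -1], [-2.9, 2.84, 0.2, 0, 0, 0, -1], [-2.9, 2.84, 0.2, 0, 0, 0, -1], [-2.9, 2.84, 0.2, 0, 0, 0, -1], [-2.9, 2.84, 0.2, 0, 0, 0, -1], [-2.9, 2.84, 0.2, 0, 0, 0, -1], [-2.9, 2.84, 0.2, 0, 0, 0, -1], [0, 0, 0, 0, 0, 6, -1], [0, 0, 0, 0, 0, 6, -1], [0, 0, 0, 0, 0, 0, -1]],
  ],
)

```text
t: 2.0
tcp_pos: [0.4823, 0.0613, 0.1987]
orientation: [-0.001, -0.11, 0.994, -0.0]
wrist_force: [-0.1, -0.1, 0.1]
gripper_width: 0.0855
grip_force: 0.0
```

Run:
```python
from h import *
c=arm.camera_params('wrist');s=arm.state();im=arm.snapshot('wrist');cv2.imwrite('pics/w1.png',im)
V=np.array(c['view']);print(s['t'],s['tcp_pos'],s['orientation'],(-V[:3,:3].T@V[:3,3]).round(3))
for b in blobs(im,'red',40): print(b, onz(c,b[1],.096)[:2], onz(c,b[1],.029)[:2])
for b in blobs(im,'blue',40): print('blue',b, onz(c,b[1],.029)[:2])
```

```text
2.0 [0.48229874 0.06133264 0.19874481] [-5.53156997e-04 -1.09834040e-01  9.93949783e-01 -7.85688351e-05] [0.41  0.045 0.343]
([240, 174, 25, 29, 559], [252.1, 188.5]) [0.48123147 0.05885821] [0.50052257 0.06264982]
([325, 176, 12, 12, 112], [330.1, 181.7]) [0.45879661 0.12889757] [0.47199109 0.15172224]
([406, 373, 31, 11, 191], [419.3, 379.5]) [0.67088781 0.30631397] [0.74171766 0.37735121]
blue ([169, 175, 13, 13, 122], [174.7, 181.1]) [ 0.51163652 -0.02946268]
```

View pics/w1.png

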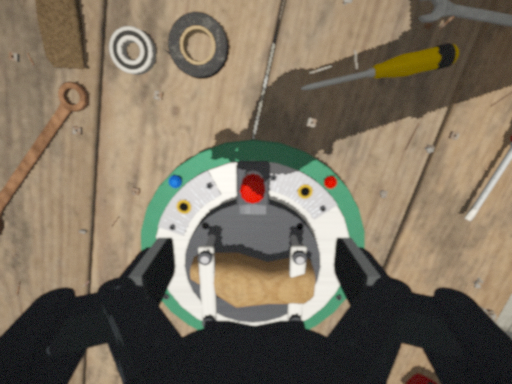

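The wrist view shows the knob at (252,188), the red hole at about (305,191), and the red tag at (330,182). This agrees with the top view. Next I lower the gripper over the knob and grip it.

Emit:
play_rows(
  commands=[
    [[0, -0.12, 2.5, 0, 0, 0, -0.5], [0, 0, 2.5, 0, 0, 0, -0.2], [0, 0, 2.5, 0, 0, 0, 0], [0, 0, 2.5, 0, 0, 0, 0], [0, 0, 2.0, 0, 0, 0, 0], [0, 0, 1.2, 0, 0, 0, 0], [0, 0, 0, 0, 0, 0, 0.2], [0, 0, 0, 0, 0, 0, 1], [0, 0, 0, 0, 0, 0, 1], [0, 0, 0, 0, 0, 0, 1], [0, 0, 0, 0, 0, 0, 1], [0, 0, 0, 0, 0, 0, 1]],
  ],
  grip_force=60,
)

```text
t: 3.25
tcp_pos: [0.483, 0.0597, 0.0681]
orientation: [0.0, -0.11, 0.994, -0.0]
wrist_force: [-2.3, -2.1, 2.7]
gripper_width: 0.0221
grip_force: 59.4
```

Emit:
play_rows(
  commands=[
    [[0, 0, -0.3, 0, 0, 0, 1], [0, 0, -0.3, 0, 0, 0, 1], [0, 0, -0.3, 0, 0, 0, 1], [0, 0, -0.3, 0, 0, 0, 1], [0, 0, -0.15, 0, 0, 0, 1], [0, 0, 0, 0, 0, 0, 1], [0, 0, 0, 0, 0, 0, 1]],
  ],
)

```text
t: 3.95
tcp_pos: [0.4828, 0.06, 0.0803]
orientation: [-0.0, -0.11, 0.994, 0.0]
wrist_force: [5.9, -0.6, -8.1]
gripper_width: 0.0218
grip_force: 59.0
```

Run:
```python
from h import *
for n in('side','wrist'):
    im=arm.snapshot(n);cv2.imwrite(f'pics/{n}2.png',im)
a=cv2.imread('pics/side2.png')[150:250,160:280];b=cv2.imread('pics/wrist2.png')
cv2.imwrite('pics/v2.png',np.hstack([cv2.resize(a,(480,400),interpolation=2),cv2.resize(b[100:340,130:380],(320,400))[:, :]]))
```

```text
(no output)
```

View pics/v2.png

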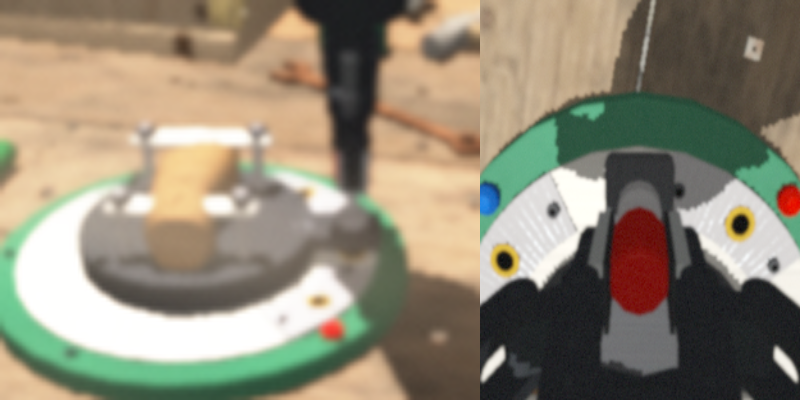

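The plunger is up and its force matches the spring. I lift a little more and start the swing toward red.

Emit:
play_rows(
  commands=[
    [[0, 0, -0.08, 0, 0, 0, 1], [-0.015, 0.576, 0, 0, 0, 3, 1], [-0.015, 0.576, 0, 0, 0, 3, 1], [-0.015, 0.576, 0, 0, 0, 3, 1], [-0.015, 0.576, 0, 0, 0, 3, 1], [0, 0, 0, 0, 0, 0, 1], [0, 0, 0, 0, 0, 0, 1]],
  ],
)

```text
t: 4.75
tcp_pos: [0.4803, 0.0836, 0.0811]
orientation: [0.0, -0.006, 1.0, 0.001]
wrist_force: [6.6, 0.7, -9.0]
gripper_width: 0.0222
grip_force: 59.2
```

Emit:
play_rows(
  commands=[
    [[-0.015, 0.576, 0, 0, 0, 3, 1], [-0.015, 0.576, 0, 0, 0, 3, 1], [-0.015, 0.576, 0, 0, 0, 3, 1], [-0.015, 0.576, 0, 0, 0, 3, 1], [-0.015, 0.576, 0, 0, 0, 3, 1], [-0.015, 0.576, 0, 0, 0, 3, 1], [0, 0, 0, 0, 0, 0, 1], [0, 0, 0, 0, 0, 0, 1]],
  ],
)

```text
t: 5.55
tcp_pos: [0.4856, 0.1174, 0.0812]
orientation: [0.0, 0.151, 0.989, 0.001]
wrist_force: [7.1, 0.5, -8.8]
gripper_width: 0.022
grip_force: 59.3
```

Run:
```python
from h import *
c=arm.camera_params('wrist');s=arm.state();im=arm.snapshot('wrist');cv2.imwrite('pics/w3.png',im)
B=np.array([.590,.0842]);p=s['tcp_pos'][:2]-B;print(np.hypot(*p),np.arctan2(p[1],p[0])%6.2832-3.3606)
cv2.imwrite('pics/w3c.png',cv2.resize(im[90:330,110:400],None,fx=2,fy=2,interpolation=2))
for col in('red','blue'):
  for b in blobs(im,col,60):
    p=onz(c,b[1],.029)[:2]-B;print(col,b,np.hypot(*p),np.arctan2(p[1],p[0])%6.2832-3.3606)
```

```text
0.10958987354076119 -0.5265560022445399
red ([285, 169, 21, 20, 319], [294.7, 178.4]) 0.13693989619172492 -0.7454993968260188
red ([231, 225, 47, 64, 2434], [254.1, 257.0]) 0.06761260699233734 -0.5237869598648652
blue ([91, 275, 19, 18, 262], [100.2, 283.6]) 0.13605109160405213 0.7307714384822868
```

View pics/w3c.png

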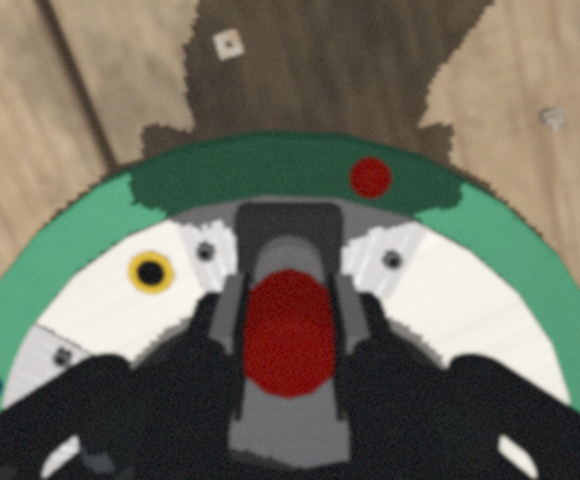

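Wrist view: the knob is held and the red tag is at crop (370,178). The red hole is hidden under the ear. I am about 10 mm short of it, so I set the pin down gently on the arc and loosen the grip so only the spring presses.

Emit:
play_rows(
  commands=[
    [[0, 0, 0.05, 0, 0, 0, 1], [0, 0, 0.05, 0, 0, 0, 1], [0, 0, 0.04, 0, 0, 0, 1], [0, 0, 0, 0, 0, 0, 1], [0, 0, 0, 0, 0, 0, 0.36], [0, 0, 0, 0, 0, 0, 0.36], [0, 0, 0, 0, 0, 0, 0.36], [0, 0, 0, 0, 0, 0, 0.36]],
  ],
  grip_force=20,
)

```text
t: 6.4
tcp_pos: [0.4852, 0.1169, 0.0807]
orientation: [0.0, 0.151, 0.989, 0.0]
wrist_force: [-0.1, 0.3, -0.2]
gripper_width: 0.0273
grip_force: 0.0
```

Emit:
play_rows(
  commands=[
    [[0, 0.096, 0, 0, 0, 0.5, 0.36], [0, 0.096, 0, 0, 0, 0.5, 0.36], [0, 0.096, 0, 0, 0, 0.5, 0.36], [0, 0.096, 0, 0, 0, 0.5, 0.36], [0, 0.096, 0, 0, 0, 0.5, 0.36], [0, 0.096, 0, 0, 0, 0.5, 0.36], [0, 0.096, 0, 0, 0, 0.5, 0.36], [0, 0.096, 0, 0, 0, 0.5, 0.36]],
  ],
)

```text
t: 7.2
tcp_pos: [0.4871, 0.122, 0.0802]
orientation: [-0.001, 0.186, 0.983, -0.002]
wrist_force: [-1.7, -8.2, 1.3]
gripper_width: 0.0273
grip_force: 4.2
```

Emit:
play_rows(
  commands=[
    [[0, 0.096, 0, 0, 0, 0.5, 0.36], [0, 0.096, 0, 0, 0, 0.5, 0.36], [0, 0.096, 0, 0, 0, 0.5, 0.36]],
  ],
)

```text
t: 7.5
tcp_pos: [0.4886, 0.1268, 0.08]
orientation: [-0.0, 0.199, 0.98, 0.0]
wrist_force: [-0.3, -2.9, 0.8]
gripper_width: 0.027
grip_force: 1.1
```

Emit:
play_rows(
  commands=[
    [[0, 0.06, 0, 0, 0, 0.3, 0.36], [0, 0.06, 0, 0, 0, 0.3, 0.36], [0, 0.06, 0, 0, 0, 0.3, 0.36]],
  ],
)

```text
t: 7.8
tcp_pos: [0.4893, 0.1284, 0.08]
orientation: [-0.0, 0.206, 0.979, -0.0]
wrist_force: [-1.1, -2.8, -1.7]
gripper_width: 0.027
grip_force: 1.1
```

```bash
cat > chk.py <<'E'
from h import *
import sys
c=arm.camera_params('wrist');s=arm.state();im=arm.snapshot('wrist')
B=np.array([.590,.0842]);p=s['tcp_pos'][:2]-B;print(s['t'],'tcp ang',np.arctan2(p[1],p[0])%6.2832-3.3606,s['wrist_force'].round(1))
b=max(blobs(im,'red',60),key=lambda b:b[0][4]);print(b)
cs=arm.camera_params('side');ims=arm.snapshot('side');a=3.3606-.62
k=B+.11*np.array([np.cos(a),np.sin(a)])
print('expected side px lift0/11.5:',px(cs,[[*k,.08],[*k,.0915]]).round(1).tolist(),'wrist:',px(c,[[*k,.096],[*k,.1075]]).round(1).tolist())
print([x for x in blobs(ims,'red',5) if 225<x[1][0]<270 and 175<x[1][1]<235])
cv2.imwrite(f'pics/chk{sys.argv[1]}.png',np.hstack([cv2.resize(ims[150:250,180:280],(400,400),interpolation=2),cv2.resize(im[100:340,130:370],(400,400))]))
E
python3 chk.py 1
```

```text
7.8 tcp ang -0.6329618124649654 [-1.1 -2.8 -1.7]
([229, 218, 44, 57, 2017], [250.6, 246.8])
expected side px lift0/11.5: [[239.6, 207.8], [239.5, 203.9]] wrist: [[252.3, 254.2], [252.1, 266.3]]
[([240, 202, 3, 10, 23], [240.7, 206.0]), ([241, 231, 5, 4, 17], [242.9, 232.6])]
```

View pics/chk1.png

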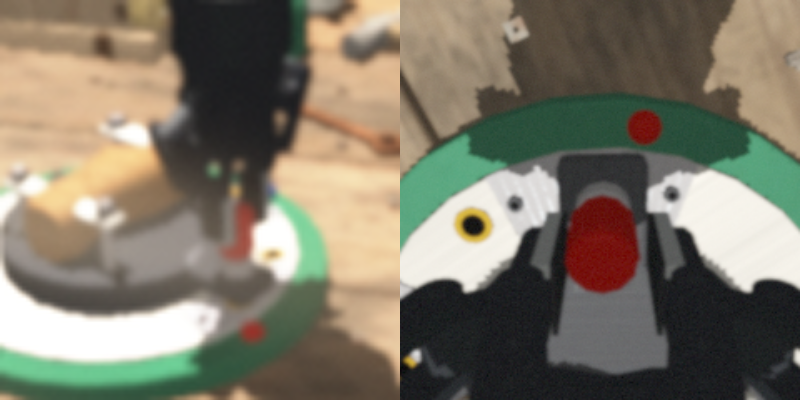

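In the wrist view the knob's lower edge moved from row 289 to 275, and in the side view the knob sits on its collar, so the pin has dropped. I open the gripper, withdraw and verify.

Emit:
play_rows(
  commands=[
    [[0, -0.12, 0, 0, 0, 0, 0.3], [0, 0, 0, 0, 0, 0, 0], [0, 0, 0, 0, 0, 0, -0.2], [0, 0, 0, 0, 0, 0, -0.2], [0, 0, 0, 0, 0, 0, -0.2], [0, 0, -1, 0, 0, 0, -0.2], [0, 0, -2, 0, 0, 0, -0.2], [0, 0, -3, 0, 0, 0, -0.2], [0, 0, -4, 0, 0, 0, -0.2], [0, 0, -4, 0, 0, 0, -0.2], [0, 0, 0, 0, 0, 0, -0.2], [0, 0, 0, 0, 0, 0, -0.2]],
  ],
)

```text
t: 9.1
tcp_pos: [0.4893, 0.1276, 0.2219]
orientation: [0.001, 0.206, 0.979, 0.001]
wrist_force: [-0.3, -0.1, -1.5]
gripper_width: 0.0514
grip_force: 0.0
```

```bash
python3 chk.py 2
python3 - <<'E'
from h import *
im=cv2.imread('pics/side0.png');print([x for x in blobs(im,'red',5) if 225<x[1][0]<270 and 175<x[1][1]<235])
c=arm.camera_params('side');B=np.array([.590,.0842]);a=3.3606;k=B+.11*np.array([np.cos(a),np.sin(a)]);print(px(c,[*k,.08]))
E
```

```text
9.1 tcp ang -0.6257951726202657 [-0.3 -0.1 -1.5]
([484, 252, 28, 41, 821], [498.7, 269.9])
expected side px lift0/11.5: [[239.6, 207.8], [239.5, 203.9]] wrist: [[253.6, 182.8], [253.6, 185.9]]
[([234, 201, 8, 11, 46], [238.2, 205.0]), ([241, 231, 5, 4, 15], [243.1, 232.5])]
[([244, 189, 8, 13, 89], [247.7, 194.5]), ([240, 231, 5, 3, 13], [242.3, 232.0])]
[[248.49653907 195.99145346]]
```

View pics/chk2.png

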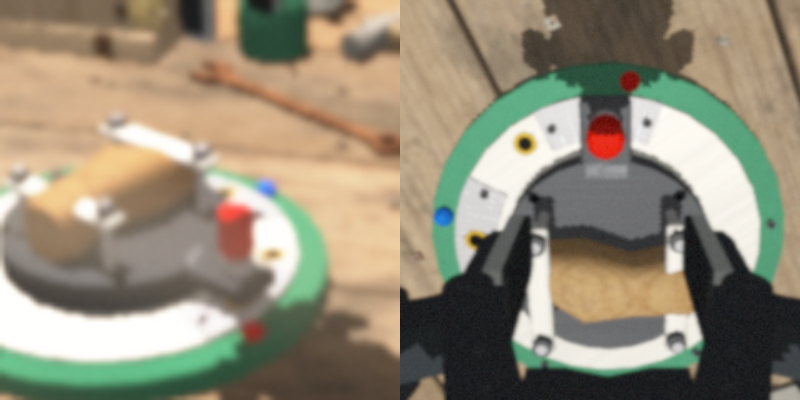

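Run:
```python
from h import *
ims=arm.snapshot('side');cv2.imwrite('pics/side5.png',ims);w=arm.snapshot('wrist');c=arm.camera_params('wrist');cs=arm.camera_params('side')
im0=cv2.imread('pics/side0.png')
for n,im,u in(('home',im0,(247,195)),('now',ims,(239,206))):
    h=cv2.cvtColor(im,cv2.COLOR_BGR2HSV);m=(((h[...,0]<12)|(h[...,0]>168))&(h[...,1]>90)).astype(np.uint8)
    _,l,st,ce=cv2.connectedComponentsWithStats(m);i=np.argmin(np.hypot(*(ce[1:]-u).T))+1;print(n,st[i],ce[i])
cv2.imwrite('pics/cmp.png',np.hstack([cv2.resize(x[v-20:v+24,u-22:u+22],(390,390),interpolation=2) for x,u,v in((im0,248,196),(ims,240,208))]))
for b in blobs(w,'red',60): print(b)
```

```text
home [243 188  10  15 123] [247.7804878  194.53658537]
now [233 200  10  15 110] [238.13636364 207.01818182]
([264, 144, 11, 12, 101], [268.8, 149.5])
([243, 170, 23, 27, 477], [254.0, 183.8])
([487, 254, 25, 40, 722], [500.5, 271.5])
```

View pics/cmp.png

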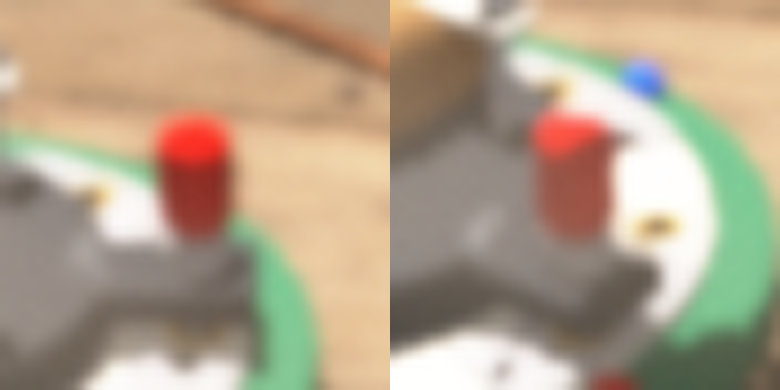

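The knob moved 12 rows down in the side view, against 11.8 predicted for the pin fully home. The gripper is clear of everything.

```bash
python3 -c "
from rig import arm
print(arm.hand_in())"
```

```text
the job is handed in; nothing more can be done
None
```

The table is indexed to the red-tag station, the side view shows the pin fully home in its hole, the gripper is clear of the work, and the job is handed in (about 9 s of robot time).

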